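# Put the stray gear motor away in the lidded parts tub

### The arm

A 7-joint arm with a two-finger parallel gripper is mounted at the origin on the work surface. World frame = base frame: x ahead of the robot, y to its left, z up, the work surface at z = 0. Lengths are in m, angles in rad, forces in N, time in s.
With the tool pointing down it reaches from about 0.425 to 0.975 m from the base axis. Payload 16.7 kg.
Tool frame: the origin (TCP) lies between the finger pads; the fingertips stand ahead of it and the grasp point (between the pads) lies 5 mm behind it (arm.tip_extent is the z of the fingertips in the tool frame, in m); z points along the fingers, y is the line along which they close (so a half turn about z gives the same grasp; the last joint's range is limited). The gripper opens to 85 mm and grips with 20 to 120 N. Pads are 22 mm wide; open, the fingers measure 114 mm over their backs; the gripper's body (76 mm by 85 mm) begins 54 mm behind the grasp point. The pads swing forward as they close: fully open they stand 13 mm farther back than shut.
Start: joints at [1.04, 0.426, 0.074, 1.606, -0.034, 1.111, -0.067], TCP at [0.251, -0.626, 0.245] pointing down, gripper open.
Joint ranges: [-2.85, 2.85], [-0.5, 2.14], [-1.23, 1.37], [0.21, 2.46], [-1.02, 4.16], [0.16, 2.05], [-2.73, 2.73]. Speed limits (rad/s): [1.89, 1.89, 2.39, 2.39, 3.01, 3.01, 3.01].

### API

Orientations are given as a unit quaternion [x, y, z, w].
In Python, from bench import arm, optics, finish_job gives the robot as it stands. The module is installed in compiled form; this text tells all that it offers.
- The arm moves only by the tool apply_moves, never from a script. Its argument "targets" is a list of rows, each a list of 7 numbers: the shift along the tool's x, y, z as a fraction of full scale, then the turn, a rotation vector about the tool's x, y, z as a fraction of full scale, then the opening, from 0 (shut) to 1 (fully open). A call has 1 to 10 rows; each row shifts and turns the commanded pose from where the row before left it, along the tool's axes as they then stand; what a row does not reach is not made up. Full scale, the value 1, is 0.025 m for a shift and 45 degrees for a turn. A row lasts 1/10 s, in which the tool goes at most 50 mm and 8.59 degrees, less where a joint would pass 70% of its speed; a pose out of reach is approached as far as the arm can. A call with a number of a shift or a turn outside -1 to 1 is refused whole. A call with a gripper value outside its range is refused whole. The fingers move at their own pace and stop on an object; "squeeze" is the grip in N (left out, the last holds). Time passes only in rows, so rows that do not move let the fingers close. It gives the time, the measured TCP pose, the force, the opening and the grip force at its end, in the units of the state.
- arm.get_obs(): the state, without advancing time (a new reading comes with each control period).
- optics.capture(name): name is "scene" or "top"; returns a dict with "color" (400x640x3 uint8, red, green, blue), "fx", "fy", "cx", "cy" (pixels), "rvec" (rotation vector, rad) and "tvec" (3), from world to camera coordinates, as OpenCV has them. Camera axes: x right, y down, z forward; pixel columns grow to the right and rows downward; lengths in m; the calibration is good to about 2 mm. A picture is of the moment at which its call begins. There is no depth.
- finish_job(): hands the job in; it is judged then, once.
The state is a dict: "t": time; "q": joint angles; "dq": joint speeds; "joint_efforts": joint torques, N m; "ee_pos": TCP position; "tool_rot": TCP orientation; "wrist_force": force on the tool from outside, world axes, zero at the start; "ft_torque": the same for the moment, N m; "grip_width": finger opening in m; "grip_force": force on a finger pad.
Only numpy, scipy, OpenCV 4.12 (cv2) and the standard library are available. Lean on these libraries where they do the work, as an engineer would, in place of code of your own. Each camera call takes 0.05 s, during which the arm holds its last target. There are 200 camera calls.

### The job

Lift the loose lid off the leaning parts tub by its knob and set it aside, knob up, on the sloping two-rod lid rest, lying flat on both rods. Then put the gear motor down inside the open tub. Set both things down gently, do not touch the light bar over the tub, and leave the other things on the bench where they are.

Things in the scene. Friction and masses are not known exactly. Their poses are not given: they have to be found in the camera images.
- tub: White round plastic tub fixed on a grey rack, leaning 30 degrees, its mouth looking up and towards the robot. Origin: centre of its underside; z runs along its axis out of the mouth, y is level, x points up the slope, away from the mouth's low side. Outer diameter 120 mm, wall 4 mm, floor 5 mm thick, rim 70 mm along z from the origin.
- rack: Grey fixed rack under the tub. Origin on the bench straight below the mouth's centre; x level, away from the mouth's low side, z up. Base plate 8 mm thick, x = -60 to +110 mm, 210 mm wide. Two posts, 12 mm square, 280 mm high, at x = 33, y = +-98 mm, carry the light bar.
- tub_mouth (a point): Centre of the tub's mouth, in the plane of the rim, about 146 mm above the bench.
- lamp: Aluminium light bar, level, fixed over the tub. Origin at its centre; 40 mm in x (depth), 220 mm in y, 22 mm in z; underside 258 mm above the bench; its front edge is 28 mm farther back (+x) than the lid knob's grip point, so a gripper must lean with the tub to reach the knob.
- lid: Loose round white lid on the tub's rim: disc 130 mm in diameter, 8 mm thick; below it a plug 107 mm in diameter reaches 10 mm into the tub; on top a black round knob, 28 mm in diameter, 34 mm high. About 0.15 kg. Origin on its axis at the underside of the disc; z points out of the knob.
- lid_knob (a point): Grip point on the axis of the lid's knob, 31 mm above the underside of the disc, 11 mm below the knob's top.
- rods: Lid rest: two round steel rods (10 mm thick, 130 mm long, 70 mm apart) on a 150 x 110 mm wooden foot, sloping 20 degrees down to the robot, low ends turned up 24 mm as stops (at x = -63.5 mm). Origin: middle of both rods, level with their upper sides, 75 mm above the bench; x up the slope, y level, z square to it. Lid centred here: plug on the rods, disc 2 mm clear of the stops.
- motor: Loose small gear motor lying on the bench: grey gearbox 44 x 24 x 22 mm and a steel can of 20 mm diameter, 30 mm long, in line along x, 74 mm long together; 0.06 kg. Origin at the underside, x = -36 to +38 mm, can at +x; z up. A white shaft stub stands 8 mm up near the gearbox's end.
- motor_grip (a point): Grip point inside the gearbox, 11 mm above its underside, 6 mm from the origin towards -x; 24 mm wide across y here.
- flux: Bystander: bottle, 44 mm in diameter, 130 mm high, standing behind the motor. Origin at its underside.
- reel: Bystander: solder reel, 64 mm in diameter, 40 mm high, between the motor and the robot. Origin at its underside.
- driver: Bystander: black-handled screwdriver, 180 mm long, lying at the far side. Origin at its middle.
Not all that is in view belongs to the job. Of the things like the lid, leave any that is red; of the rest the larger one is meant.

How it is judged:
On the way, in this order (a step that is already met when the one before it is completed fails the run):
1. the lid has been lifted clear of the tub by its knob (distance between lid and tub_mouth above 0.04 m and height (world z) of lid above 0.15 m and distance between the grasp point and lid_knob below 0.045 m and contact force between the fingers and lid above 0.5 N), for 0.1 s.
2. the lid lies on the lid rest, knob up, flat on both rods, and is let go (x of lid in the frame of rods between -0.015 and 0.04 m and y of lid in the frame of rods between -0.015 and 0.015 m and angle between the z axis of lid and the z axis of rods, either way round below 0.1 rad and angle between lid's own z axis and vertical below 1 rad and z of lid in the frame of rods below 0.016 m and contact force between the fingers and lid below 0.1 N), for 0.2 s.
At the end, for the whole second after the job is handed in: The lid lies at rest on both rods, knob up, within 0.1 rad of their slope, its centre within 15 mm of the middle across the rods and from 15 mm below to 40 mm above it along them; the motor rests inside the tub, its grip point at most 55 mm above the tub's underside. Both are let go (x of lid in the frame of rods between -0.015 and 0.04 m and y of lid in the frame of rods between -0.015 and 0.015 m and angle between the z axis of lid and the z axis of rods, either way round below 0.1 rad and angle between lid's own z axis and vertical below 1 rad and z of lid in the frame of rods below 0.016 m and z of motor_grip in the frame of tub between 0.005 and 0.055 m and x of motor_grip in the frame of tub between -0.056 and 0.056 m and y of motor_grip in the frame of tub between -0.056 and 0.056 m and linear speed of each of lid, motor below 0.02 m/s); the robot touches nothing.
It fails at once if something touches the light bar (over 2 N) (contact force between anything else and lamp above 2 N).
It fails at once if the lid is dropped or thrown (over 0.8 m/s while not held) (linear speed of lid above 0.8 m/s and contact force between the fingers and lid below 0.1 N).
It fails at once if the motor is dropped or thrown (over 1.1 m/s while not held) (linear speed of motor above 1.1 m/s and contact force between the fingers and motor below 0.1 N).
It fails at once if the bottle, the reel or the screwdriver is moved by more than 25 mm (distance of any of flux, reel, driver from where it was at the start of the episode above 0.025 m).
It also fails if it takes over 72 s, if anything falls off the work surface, if the arm or the gripper's body presses on something with over 40 N, if the wrist force passes 120 N, or if a joint passes its speed limit or range.

## Working session

There is one attempt and no reset: what is moved stays moved. The work goes in short steps, Python scripts to look and compute and a tool call to move; the robot and the scene stay as the last step left them, time stands still between calls to the robot, and variables do not carry over. Pictures are saved under pics/ and viewed, at most 10 in all, crops included, and the job is handed in when it is done.

Besides the shell and the picture viewer there is one more tool, called after "Request:" by a JSON object that holds its "fn" and its "kwargs", one argument or row to a line. apply_moves: Moves the arm, as the interface text tells. Its arguments: {"type":"object","properties":{"targets":{"type":"array"},"squeeze":{"type":"number"}},"required":["targets"]}

```bash
mkdir -p pics
python3 - <<'E'
from bench import arm, optics
import cv2, numpy as np, pickle
for n in("scene","top"):
    d=optics.capture(n); cv2.imwrite(f"pics/{n}0.png",d["color"][:,:,::-1]); pickle.dump(d,open(n+"0.pkl","wb"))
    R=cv2.Rodrigues(np.array(d["rvec"]))[0]; print(n,d["fx"],d["cx"],d["cy"],-R.T@np.array(d["tvec"]).ravel(),R[2])
o=arm.get_obs();print(o,arm.tip_extent)
E
```

```text
scene 481.3050223957997 325.04130608515305 197.56545266936624 [ 1.41110747 -0.05739645  0.86434816] [-0.75741756  0.007294   -0.65289007]
top 460.9529962241993 318.3487827605924 196.80717696599342 [ 0.51575099 -0.02782705  1.22065993] [ 0.09166518 -0.01715908 -0.99564203]
{'t': 0.1, 'q': array([ 1.03948679,  0.42669431,  0.07388435,  1.60651235, -0.03410632,
        1.1107632 , -0.06714404]), 'dq': array([ 7.74305515e-05, -1.95397294e-03,  5.92817310e-04, -2.06754828e-03,
       -2.33157035e-04, -2.67866160e-04,  1.14768945e-03]), 'joint_efforts': array([ 6.93586117e-03, -9.51535892e+01,  3.77042279e+00, -4.64410794e+01,
        1.95766753e-02,  6.47150679e-03,  1.02798094e-04]), 'ee_pos': array([ 0.2513469 , -0.62610852,  0.24467849]), 'tool_rot': array([ 9.81842870e-01,  1.89695193e-01, -1.48541255e-04, -5.38323188e-04]), 'wrist_force': array([-0.07640045,  0.23286247, -0.00337058]), 'ft_torque': array([-0.02274764,  0.00384994, -0.03168209]), 'grip_force': 0.0, 'grip_width': 0.08536945889006464} 0.014
```

View pics/scene0.png

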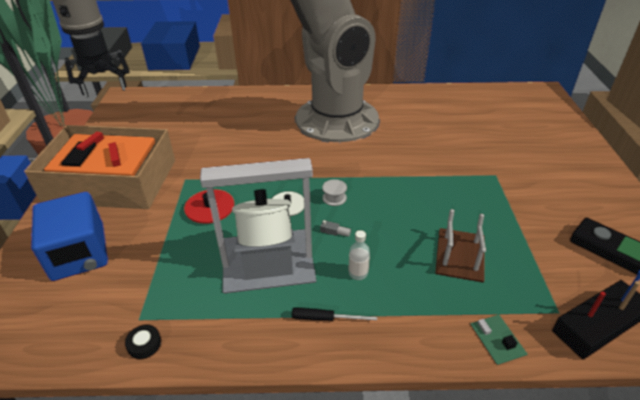

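View pics/top0.png

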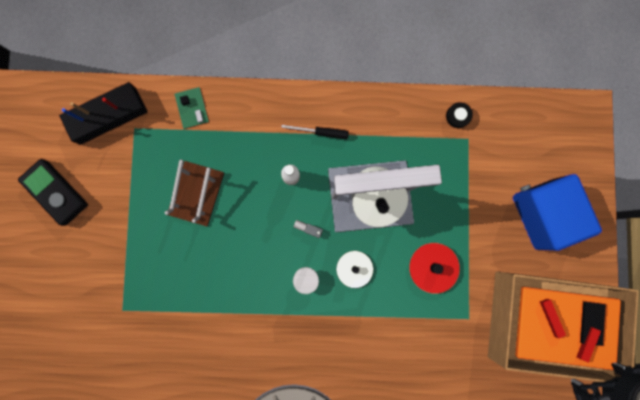

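Top view has the robot at the bottom, +x up and +y left. The tub with its lid and black knob is at about (380,200), and the red lid (435,268) and small white lid (355,269) on the mat are decoys. The rods are at (195,192), motor (308,229), bottle (290,175), reel (306,281) and screwdriver (318,131). I'll enlarge both views to read points.

Run:
```python
import cv2
t=cv2.imread("pics/top0.png");s=cv2.imread("pics/scene0.png")
a=cv2.resize(t[150:250,155:285],None,fx=3,fy=3,interpolation=2)
b=cv2.resize(t[150:250,285:450],None,fx=3,fy=3,interpolation=2)
import numpy as np
c=cv2.resize(s[150:295,190:330],None,fx=3,fy=3,interpolation=2)   
d=cv2.resize(s[195:290,310:500],None,fx=3,fy=3,interpolation=2)
for i in range(0,a.shape[1],60): pass
def grid(im,x0,y0):
    for x in range(0,im.shape[1],30):
        if (x//3+x0)%10==0 or True: cv2.putText(im,str(x//3+x0),(x,8),0,.3,(0,255,255),1); cv2.line(im,(x,10),(x,14),(0,255,255),1)
    for y in range(0,im.shape[0],30): cv2.putText(im,str(y//3+y0),(0,y+4),0,.3,(0,255,255),1); 
    return im
top=np.zeros((300,800,3),np.uint8); x=0
a=t[150:250,155:275];b=t[150:250,285:445]
cv2.imwrite("pics/t1.png",np.vstack([grid(cv2.resize(b,None,fx=3,fy=3,interpolation=2),285,150),np.pad(grid(cv2.resize(t[150:235,155:265],None,fx=3,fy=3,interpolation=2),155,150),((0,0),(0,150),(0,0)))]))
cv2.imwrite("pics/s1.png",np.hstack([grid(c,190,150),np.pad(grid(cv2.resize(s[200:290,420:500],None,fx=3,fy=3,interpolation=2),420,200),((0,165),(0,0),(0,0)))]))
```

```text
(no output)
```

View pics/t1.png

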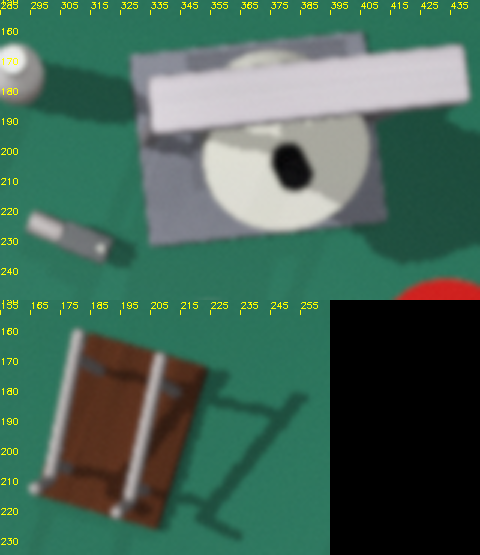

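View pics/s1.png

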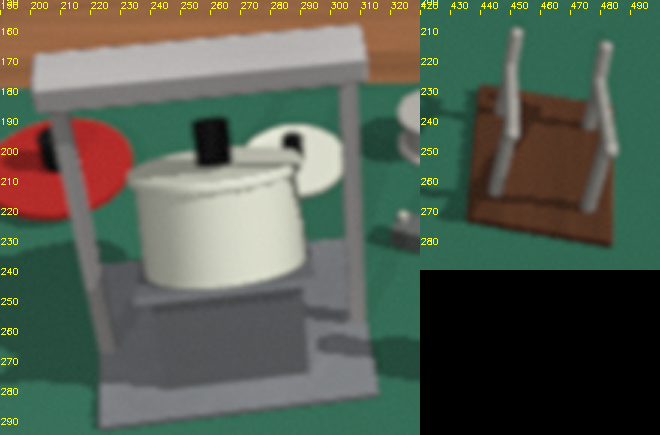

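The scene crop shows the knob at about (260,191), lamp edge from (200,180) to (312,172), and rod stops tipped at (452,210) and (482,215). From the top crop: rods from (181,161) to (171,208) and (208,168) to (198,217), plate corners at (329,169) and (414,223), and the motor from (296,224) to (321,234) with its can on the left.

```bash
cat > h.py <<'E'
import numpy as np, cv2, pickle
from scipy.spatial.transform import Rotation as Ro
def load(n): return pickle.load(open(n,"rb"))
def ray(d,uv):
    R=cv2.Rodrigues(np.array(d["rvec"]))[0]; c=-R.T@np.array(d["tvec"]).ravel()
    v=R.T@np.array([(uv[0]-d["cx"])/d["fx"],(uv[1]-d["cy"])/d["fy"],1]); return c,v/np.linalg.norm(v)
def onz(d,uv,z):
    c,v=ray(d,uv); return c+v*(z-c[2])/v[2]
def proj(d,P):
    R=cv2.Rodrigues(np.array(d["rvec"]))[0]; p=R@np.array(P)+np.array(d["tvec"]).ravel(); return p[:2]/p[2]*d["fx"]+[d["cx"],d["cy"]]
def tri(d1,u1,d2,u2):
    A=np.zeros((3,3));b=np.zeros(3)
    for d,u in((d1,u1),(d2,u2)):
        c,v=ray(d,u);M=np.eye(3)-np.outer(v,v);A+=M;b+=M@c
    return np.linalg.solve(A,b)
def blob(mask,box):
    x0,y0,x1,y1=box; m=np.zeros_like(mask); m[y0:y1,x0:x1]=mask[y0:y1,x0:x1]
    n,l,s,c=cv2.connectedComponentsWithStats(m.astype(np.uint8)); k=1+np.argmax(s[1:,4]); return c[k],s[k],l==k
E
python3 - <<'E'
from h import *
np.set_printoptions(precision=4,suppress=True)
T=load("top0.pkl");S=load("scene0.pkl")
dark=lambda d:d["color"].max(2)<60
kt,st,_=blob(dark(T),(365,185,400,220));ks,ss,_=blob(dark(S),(245,185,275,206))
print("knob",kt,st,ks,ss,tri(T,kt,S,ks))
L=[onz(T,u,.28) for u in((334.3,175.7),(439.3,165),(441.7,183),(336,194.3))]
print("lamp",np.mean(L,0),np.array(L)[:,:2].tolist())
P=[onz(T,u,.008) for u in((328.7,168.7),(406.7,161),(414,223.3),(335,231.7))]
c=np.mean(P,0); e=(P[0]+P[1]-P[2]-P[3])[:2]; f=(P[0]+P[3]-P[1]-P[2])[:2]
print("rack",c,"yaw x",np.arctan2(e[1],e[0]),"yaw y",np.arctan2(-f[0],f[1]),"size",np.linalg.norm(e)/2,np.linalg.norm(f)/2)
e=(L[0]+L[3]-L[1]-L[2])[:2];print("lamp yaw",np.arctan2(-e[0],e[1]),np.linalg.norm(e)/2)
s=np.sin(np.radians(20))*.065;z=.075-.005
A1,A0,B1,B0=[onz(T,u,h) for u,h in(((181,160.7),z+s),((171,208.3),z-s),((208,168.3),z+s),((198,216.7),z-s))]
e=(A1+B1-A0-B0)[:2];f=(A1+A0-B1-B0)[:2]
print("rods c",(A1+A0+B1+B0)/4,"yaw",np.arctan2(e[1],e[0]),np.arctan2(-f[0],f[1]),np.linalg.norm(e)/2,np.linalg.norm(f)/2)
t=[tri(T,(166.3,213),S,(482,212)),tri(T,(193.7,220.7),S,(452,209))];print("stop tips",t)
# motor: not green
im=cv2.cvtColor(T["color"],cv2.COLOR_RGB2HSV); m=(im[...,1]<70)&(im[...,2]>70)
cc,stt,mm=blob(m,(288,212,330,245));r=cv2.minAreaRect(np.argwhere(mm)[:,::-1].astype(np.float32));bp=cv2.boxPoints(r)
print("motor",cc,stt,r); 
print([onz(T,b,.015) for b in bp],onz(T,r[0],.015))
for n,u,h in(("flux",(290,170),.13),("reel",(306,281),.04)):print(n,onz(T,u,h))
E
```

```text
knob [381.9024 205.2358] [377 198  11  15 123] [260.1059 196.4647] [254 189  13  16 170] [ 0.5976 -0.193   0.1691]
lamp [ 0.6426 -0.1867  0.28  ] [[0.6469798316488322, -0.07565160974800357], [0.6760959011906562, -0.29290250270120766], [0.638653176915077, -0.2980443990694599], [0.6086077240681798, -0.08010734805449526]]
rack [ 0.6338 -0.1886  0.008 ] yaw x 0.12587656184308432 yaw y 0.13229703470692566 size 0.167424202501044 0.20979458188276612
lamp yaw 0.1351164654544611 0.21959544183941587
rods c [0.632  0.2748 0.07  ] yaw -0.2521862456675704 -0.25892278335930313 0.12046648612351207 0.0704604681365096
stop tips [array([0.5693, 0.3244, 0.0856]), array([0.5525, 0.2573, 0.0815])]
motor [307.881  228.3413] [294 220  29  18 252] ((307.46551513671875, 228.08621215820312), (28.782777786254883, 9.47046184539795), 21.801406860351562)
[array([0.5453, 0.017 , 0.015 ]), array([0.5685, 0.0085, 0.015 ]), array([ 0.5426, -0.0621,  0.015 ]), array([ 0.5195, -0.0535,  0.015 ])] [ 0.544  -0.0225  0.015 ]
flux [0.6783 0.0228 0.13  ]
reel [ 0.4098 -0.023   0.04  ]
```

```bash
cat >> h.py <<'E'
def frame(yaw,slope): return (Ro.from_euler('z',yaw)*Ro.from_euler('y',-slope,degrees=True)).as_matrix()
TUB=frame(.131,30); MOUTH=np.array([.6097,-.1914,.146]); KNOB=MOUTH+.031*TUB[:,2]
ROD=frame(-.255,20); RODC=np.array([.632,.2748,.075])
tool=lambda F:np.c_[F[:,1],F[:,0],-F[:,2]]
MY=1.219; MOT=frame(MY-np.pi/2,0); MG=np.array([.5416,-.0291,.011])
def plan(grasp,F,vmax=1.0):
    from bench import arm
    o=arm.get_obs(); R0=Ro.from_quat(o["tool_rot"]); Rt=Ro.from_matrix(tool(F)); tcp=grasp+.005*tool(F)[:,2]
    rv=np.degrees((R0.inv()*Rt).as_rotvec())/45; n=int(np.ceil(np.linalg.norm(rv)/.17))
    d=Rt.inv().apply(tcp-o["ee_pos"])/.025; m=max(1,int(np.ceil(np.abs(d).max()/vmax)))
    np.set_printoptions(precision=3,suppress=True)
    print("rot",rv,"rows",n,rv/max(n,1),"| shift",d,"rows",m,d/m,"t",round(o["t"],1),"F",o["wrist_force"],"grip",o["grip_force"],o["grip_width"])
E
python3 - <<'E'
from h import *
print(KNOB); plan(KNOB+.12*TUB[:,2],TUB)
E
```

```text
[ 0.59433281 -0.1934247   0.17284679]
rot [-0.567  0.439 -1.64 ] rows 11 [-0.052  0.04  -0.149] | shift [15.367 12.301  5.82 ] rows 16 [0.96  0.769 0.364] t 0.1 F [-0.076  0.233 -0.003] grip 0.0 0.08536945889006464
```

Request:
{"fn": "apply_moves", "kwargs": {
  "targets": [
    [0, 0, 0, -0.052, 0.04, -0.149, 0.7],
    [0, 0, 0, -0.052, 0.04, -0.149, 0.7],
    [0, 0, 0, -0.052, 0.04, -0.149, 0.7],
    [0, 0, 0, -0.052, 0.04, -0.149, 0.7],
    [0, 0, 0, -0.052, 0.04, -0.149, 0.7],
    [0, 0, 0, -0.052, 0.04, -0.149, 0.7],
    [0, 0, 0, -0.052, 0.04, -0.149, 0.7],
    [0, 0, 0, -0.052, 0.04, -0.149, 0.7],
    [0, 0, 0, -0.052, 0.04, -0.149, 0.7],
    [0, 0, 0, -0.052, 0.04, -0.149, 0.7]
  ]
}}

```text
t: 1.1
ee_pos: [0.2512, -0.6262, 0.2452]
tool_rot: [0.683, 0.69, 0.181, 0.16]
wrist_force: [-0.1, -0.5, -0.3]
grip_width: 0.0598
grip_force: 0.0
```

Request:
{"fn": "apply_moves", "kwargs": {
  "targets": [
    [0, 0, 0, -0.052, 0.04, -0.149, 0.7],
    [0.96, 0.77, 0.36, 0, 0, 0, 0.7],
    [0.96, 0.77, 0.36, 0, 0, 0, 0.7],
    [0.96, 0.77, 0.36, 0, 0, 0, 0.7],
    [0.96, 0.77, 0.36, 0, 0, 0, 0.7],
    [0.96, 0.77, 0.36, 0, 0, 0, 0.7],
    [0.96, 0.77, 0.36, 0, 0, 0, 0.7],
    [0.96, 0.77, 0.36, 0, 0, 0, 0.7],
    [0, 0, 0, 0, 0, 0, 0.7],
    [0, 0, 0, 0, 0, 0, 0.7]
  ]
}}

```text
t: 2.1
ee_pos: [0.3767, -0.4401, 0.2584]
tool_rot: [0.636, 0.726, 0.195, 0.173]
wrist_force: [-0.8, -1.1, 0.3]
grip_width: 0.0596
grip_force: 0.0
```

Run:
```python
from h import *
plan(KNOB+.12*TUB[:,2],TUB)
```

```text
rot [0.004 0.002 0.002] rows 1 [0.004 0.002 0.002] | shift [8.647 6.88  3.323] rows 9 [0.961 0.764 0.369] t 2.1 F [-0.805 -1.093  0.28 ] grip 0.0 0.059610889483625175
```

Request:
{"fn": "apply_moves", "kwargs": {
  "targets": [
    [0.96, 0.76, 0.37, 0, 0, 0, 0.7],
    [0.96, 0.76, 0.37, 0, 0, 0, 0.7],
    [0.96, 0.76, 0.37, 0, 0, 0, 0.7],
    [0.96, 0.76, 0.37, 0, 0, 0, 0.7],
    [0.96, 0.76, 0.37, 0, 0, 0, 0.7],
    [0.96, 0.76, 0.37, 0, 0, 0, 0.7],
    [0.96, 0.76, 0.37, 0, 0, 0, 0.7],
    [0.96, 0.76, 0.37, 0, 0, 0, 0.7],
    [0.96, 0.76, 0.37, 0, 0, 0, 0.7],
    [0, 0, 0, 0, 0, 0, 0.7]
  ]
}}

```text
t: 3.1
ee_pos: [0.5383, -0.199, 0.2725]
tool_rot: [0.635, 0.727, 0.196, 0.173]
wrist_force: [-0.5, -0.3, 0.2]
grip_width: 0.0598
grip_force: 0.0
```

Run:
```python
from h import *
from bench import optics
plan(KNOB+.12*TUB[:,2],TUB);plan(KNOB,TUB,.5)
d=optics.capture("top"); s=optics.capture("scene")
cv2.imwrite("pics/a.png",cv2.resize(np.hstack([d["color"][120:280,300:460],s["color"][110:270,190:350]])[:,:,::-1],None,fx=2.5,fy=2.5,interpolation=2))
```

```text
rot [0.006 0.    0.004] rows 1 [0.006 0.    0.004] | shift [-0.07  -0.044 -0.024] rows 1 [-0.07  -0.044 -0.024] t 3.1 F [-0.53  -0.3    0.223] grip 0.0 0.0597792335211375
rot [0.006 0.    0.004] rows 1 [0.006 0.    0.004] | shift [-0.07  -0.044  4.776] rows 10 [-0.007 -0.004  0.478] t 3.1 F [-0.53  -0.3    0.223] grip 0.0 0.0597792335211375
```

View pics/a.png

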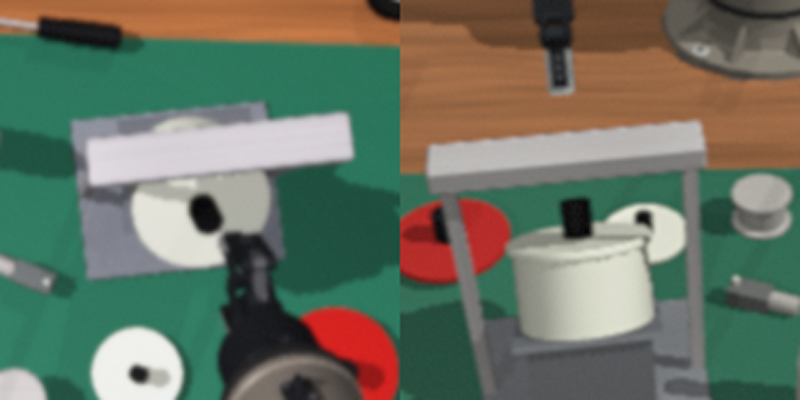

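The fingers show at about (394,216) in the top view and (254,147) in the scene view, near the knob axis. I'll check that against the projection.

Run:
```python
from h import *
from bench import arm
T=load("top0.pkl");S=load("scene0.pkl");o=arm.get_obs();p=o["ee_pos"];R=Ro.from_quat(o["tool_rot"]).as_matrix()
for z in(0,.014):
  for y in(-.03,.0,.03):
    q=p+R@[0,y,z];print(z,y,proj(T,q),proj(S,q))
print(proj(T,KNOB),proj(S,KNOB))
```

```text
0 -0.03 [394.21221065 243.7406139 ] [254.48218682 141.66007124]
0 0.0 [394.07593086 231.23329381] [254.20805924 142.52804417]
0 0.03 [393.93594747 218.3860692 ] [253.91816642 143.44593474]
0.014 -0.03 [392.78383134 240.35125603] [255.13627967 147.90546733]
0.014 0.0 [392.63044942 227.96380298] [254.88107149 148.94541506]
0.014 0.03 [392.47295476 215.24419564] [254.6112237  150.04501774]
[382.65716931 206.5312219 ] [260.23282756 194.27597151]
```

Request:
{"fn": "apply_moves", "kwargs": {
  "targets": [
    [-0.07, -0.04, 0.48, 0, 0, 0, 0.7],
    [0, 0, 0.48, 0, 0, 0, 0.7],
    [0, 0, 0.48, 0, 0, 0, 0.7],
    [0, 0, 0.48, 0, 0, 0, 0.7],
    [0, 0, 0.48, 0, 0, 0, 0.7],
    [0, 0, 0.48, 0, 0, 0, 0.7],
    [0, 0, 0.48, 0, 0, 0, 0.7],
    [0, 0, 0.48, 0, 0, 0, 0.7],
    [0, 0, 0.48, 0, 0, 0, 0.7],
    [0, 0, 0.3, 0, 0, 0, 0.7]
  ]
}}

```text
t: 4.2
ee_pos: [0.594, -0.1958, 0.1705]
tool_rot: [0.637, 0.726, 0.195, 0.172]
wrist_force: [-0.9, -0.2, -0.4]
grip_width: 0.0597
grip_force: 0.0
```

Request:
{"fn": "apply_moves", "kwargs": {
  "targets": [
    [0, 0, 0, 0, 0, 0, 0.45],
    [0, 0, 0, 0, 0, 0, 0.35],
    [0, 0, 0, 0, 0, 0, 0.25],
    [0, 0, 0, 0, 0, 0, 0.1],
    [0, 0, 0, 0, 0, 0, 0],
    [0, 0, 0, 0, 0, 0, 0],
    [0, 0, 0, 0, 0, 0, 0]
  ],
  "squeeze": 50
}}

```text
t: 4.9
ee_pos: [0.5942, -0.1964, 0.1726]
tool_rot: [0.636, 0.726, 0.195, 0.174]
wrist_force: [3.9, 1.6, 6.2]
grip_width: 0.0264
grip_force: 49.7
```

Run:
```python
from h import *
plan(KNOB,TUB,.5)
```

```text
rot [0.007 0.004 0.001] rows 1 [0.007 0.004 0.001] | shift [0.117 0.022 0.2  ] rows 1 [0.117 0.022 0.2  ] t 4.9 F [3.886 1.647 6.166] grip 49.664220213890076 0.026354815786063805
```

Request:
{"fn": "apply_moves", "kwargs": {
  "targets": [
    [0, 0, -0.1, 0, 0, 0, 0],
    [0, 0, -0.2, 0, 0, 0, 0],
    [0, 0, -0.2, 0, 0, 0, 0],
    [0, 0, -0.3, 0, 0, 0, 0],
    [0, 0, -0.3, 0, 0, 0, 0],
    [0, 0, -0.3, 0, 0, 0, 0],
    [0, -0.2, -0.3, 0, 0, 0, 0],
    [0, -0.4, -0.3, 0, 0, 0, 0],
    [0, -0.5, -0.3, 0, 0, 0, 0],
    [0, -0.5, -0.3, 0, 0, 0, 0]
  ]
}}

```text
t: 5.9
ee_pos: [0.5258, -0.2049, 0.2078]
tool_rot: [0.637, 0.726, 0.195, 0.173]
wrist_force: [0.6, 0.5, -2.0]
grip_width: 0.0263
grip_force: 50.1
```

Request:
{"fn": "apply_moves", "kwargs": {
  "targets": [
    [0, -0.5, -0.4, 0, 0, 0, 0],
    [0, -0.5, -0.4, 0, 0, 0, 0],
    [0, -0.5, -0.4, 0, 0, 0, 0],
    [0, -0.4, -0.5, 0, 0, 0, 0],
    [0, -0.2, -0.5, 0, 0, 0, 0],
    [0, 0, -0.5, 0, 0, 0, 0],
    [0, 0, -0.3, 0, 0, 0, 0],
    [0, 0, 0, 0, 0, 0, 0]
  ]
}}

```text
t: 6.7
ee_pos: [0.4441, -0.2161, 0.2468]
tool_rot: [0.637, 0.726, 0.195, 0.174]
wrist_force: [0.3, -0.7, -1.6]
grip_width: 0.0264
grip_force: 50.1
```

Run:
```python
from h import *
from bench import optics
tgt=RODC+ROD@[.007,0,.042+.05]
print(tgt);plan(tgt,ROD,.7)
d=optics.capture("top"); s=optics.capture("scene")
cv2.imwrite("pics/b.png",cv2.resize(np.hstack([d["color"][120:300,300:460],s["color"][90:270,190:350]])[:,:,::-1],None,fx=2.5,fy=2.5,interpolation=2))
```

```text
[0.60791679 0.28107788 0.16384586]
rot [ 0.225 -0.203  0.446] rows 4 [ 0.056 -0.051  0.111] | shift [20.898  0.107  3.771] rows 30 [0.697 0.004 0.126] t 6.7 F [ 0.305 -0.701 -1.611] grip 50.14324486255646 0.02640373426331962
```

View pics/b.png

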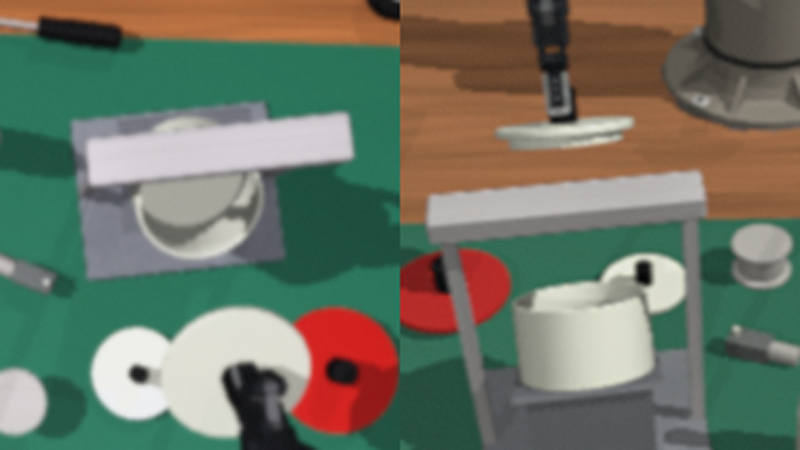

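The lid is off the tub and held by its knob: disc centre about (395,269) in the top view, and the tub is open. I'll check how the lid sits in the grasp.

Run:
```python
from h import *
from bench import arm,optics
d=optics.capture("top");o=arm.get_obs();R=Ro.from_quat(o["tool_rot"]).as_matrix();g=o["ee_pos"]-.005*R[:,2]
im=cv2.cvtColor(d["color"],cv2.COLOR_RGB2HSV);m=((im[...,1]<60)&(im[...,2]>150)).astype(np.uint8)
m[:,:366]=0;m[:235]=0
c=max(cv2.findContours(m,0,1)[0],key=cv2.contourArea);h=cv2.convexHull(c)[:,0].astype(float)
# rays onto disc-top plane, two depth guesses
for dep in(.018,.023,.028):
    P0=g+R[:,2]*dep
    Q=np.array([(lambda cv:R.T@(cv[0]+cv[1]*((P0-cv[0])@R[:,2])/(cv[1]@R[:,2])-P0))(ray(d,u)) for u in h])
    (cx,cy),r=cv2.minEnclosingCircle((Q[:,:2]*1e3).astype(np.float32));e=cv2.fitEllipse((Q[:,:2]*1e3).astype(np.float32));print(dep,cx,cy,r,e)
```

```text
0.018 9.346477508544922 10.213964462280273 66.9056167602539 ((8.516372680664062, 9.554137229919434), (129.68289184570312, 131.7318115234375), 157.083984375)
0.023 8.322469711303711 6.732905387878418 67.31963348388672 ((7.487225532531738, 6.068990707397461), (130.48536682128906, 132.54698181152344), 157.0840301513672)
0.028 7.298463821411133 3.2518396377563477 67.73365020751953 ((6.4580817222595215, 2.5838451385498047), (131.28785705566406, 133.3621368408203), 157.0840606689453)
```

Request:
{"fn": "apply_moves", "kwargs": {
  "targets": [
    [0, 0, 0, 0.056, -0.051, 0.111, 0],
    [0, 0, 0, 0.056, -0.051, 0.111, 0],
    [0, 0, 0, 0.056, -0.051, 0.111, 0],
    [0, 0, 0, 0.056, -0.051, 0.111, 0],
    [0.5, 0, 0, 0, 0, 0, 0],
    [0.7, 0, 0, 0, 0, 0, 0],
    [0.8, 0, 0, 0, 0, 0, 0],
    [0.8, 0, 0, 0, 0, 0, 0],
    [0.8, 0, 0, 0, 0, 0, 0],
    [0.8, 0, 0, 0, 0, 0, 0]
  ]
}}

```text
t: 7.85
ee_pos: [0.4646, -0.1053, 0.2459]
tool_rot: [0.757, 0.627, 0.122, 0.14]
wrist_force: [0.5, -0.2, -0.6]
grip_width: 0.0264
grip_force: 50.2
```

Request:
{"fn": "apply_moves", "kwargs": {
  "targets": [
    [0.8, 0, 0, 0, 0, 0, 0],
    [0.8, 0, 0, 0, 0, 0, 0],
    [0.8, 0, 0, 0, 0, 0, 0],
    [0.8, 0, 0, 0, 0, 0, 0],
    [0.8, 0, 0, 0, 0, 0, 0],
    [0.8, 0, 0, 0, 0, 0, 0],
    [0.8, 0, 0, 0, 0, 0, 0],
    [0.8, 0, 0, 0, 0, 0, 0],
    [0.5, 0, 0, 0, 0, 0, 0],
    [0, 0, 0, 0, 0, 0, 0]
  ]
}}

```text
t: 8.85
ee_pos: [0.4966, 0.0654, 0.2474]
tool_rot: [0.756, 0.628, 0.123, 0.14]
wrist_force: [-0.0, -0.3, -0.9]
grip_width: 0.0264
grip_force: 50.2
```

Run:
```python
from h import *
plan(RODC+ROD@[.005,-.005,.046+.05],ROD,.7)
```

```text
rot [ 0.031 -0.045  0.081] rows 1 [ 0.031 -0.045  0.081] | shift [9.271 0.779 3.91 ] rows 14 [0.662 0.056 0.279] t 8.8 F [-0.032 -0.252 -0.947] grip 50.156038999557495 0.026402288833471284
```

Request:
{"fn": "apply_moves", "kwargs": {
  "targets": [
    [0, 0, 0, 0.03, -0.045, 0.08, 0],
    [0.8, 0, 0, 0, 0, 0, 0],
    [0.9, 0, 0, 0, 0, 0, 0],
    [0.9, 0, 0, 0, 0, 0, 0],
    [0.9, 0, 0, 0, 0, 0, 0],
    [0.9, 0, 0, 0, 0, 0, 0],
    [0.9, 0, 0, 0, 0, 0, 0],
    [0.8, 0, 0, 0, 0, 0, 0],
    [0.8, 0, 0, 0, 0, 0, 0],
    [0.5, 0.2, 0, 0, 0, 0, 0]
  ]
}}

```text
t: 9.85
ee_pos: [0.5479, 0.2418, 0.2482]
tool_rot: [0.78, 0.602, 0.105, 0.138]
wrist_force: [-0.3, -0.7, -1.1]
grip_width: 0.0262
grip_force: 50.1
```

Request:
{"fn": "apply_moves", "kwargs": {
  "targets": [
    [0.6, 0.2, 0.4, 0, 0, 0, 0],
    [0.6, 0.2, 0.5, 0, 0, 0, 0],
    [0.4, 0.2, 0.5, 0, 0, 0, 0],
    [0.2, 0, 0.5, 0, 0, 0, 0],
    [0, 0, 0.5, 0, 0, 0, 0],
    [0, 0, 0.4, 0, 0, 0, 0],
    [0, 0, 0.3, 0, 0, 0, 0],
    [0, 0, 0.2, 0, 0, 0, 0],
    [0, 0, 0, 0, 0, 0, 0],
    [0, 0, 0, 0, 0, 0, 0]
  ]
}}

```text
t: 10.85
ee_pos: [0.6008, 0.273, 0.177]
tool_rot: [0.78, 0.601, 0.106, 0.139]
wrist_force: [-0.2, 0.8, -1.6]
grip_width: 0.0266
grip_force: 50.1
```

Run:
```python
from h import *
from bench import optics,arm
plan(RODC+ROD@[.005,-.005,.046+.05],ROD,.7)
d=optics.capture("top"); s=optics.capture("scene")
cv2.imwrite("pics/c.png",cv2.resize(np.hstack([d["color"][130:260,150:290],s["color"][140:270,390:530]])[:,:,::-1],None,fx=2.8,fy=2.8,interpolation=2))
o=arm.get_obs();R=Ro.from_quat(o["tool_rot"]).as_matrix();g=o["ee_pos"]-.005*R[:,2]
im=cv2.cvtColor(d["color"],cv2.COLOR_RGB2HSV);m=((im[...,1]<60)&(im[...,2]>150)).astype(np.uint8)
m[:,:130]=0;m[:,270:]=0;m[:140]=0;m[270:]=0
c=max(cv2.findContours(m,0,1)[0],key=cv2.contourArea);h=cv2.convexHull(c)[:,0].astype(float)
for dep in(.023,.028):
    P0=g+R[:,2]*dep
    Q=np.array([(lambda cv:R.T@(cv[0]+cv[1]*((P0-cv[0])@R[:,2])/(cv[1]@R[:,2])-P0))(ray(d,u)) for u in h])
    e=cv2.fitEllipse((Q[:,:2]*1e3).astype(np.float32));print(dep,e)
```

```text
rot [ 0.002  0.004 -0.003] rows 1 [ 0.002  0.004 -0.003] | shift [ 0.183 -0.078  0.599] rows 1 [ 0.183 -0.078  0.599] t 10.8 F [-0.175  0.752 -1.588] grip 50.13814330101013 0.02656066932731924
0.023 ((-1.8649077415466309, 11.017186164855957), (129.27969360351562, 161.22344970703125), 23.424331665039062)
0.028 ((-0.29883289337158203, 9.301401138305664), (129.9267120361328, 162.0303497314453), 23.424327850341797)
```

View pics/c.png

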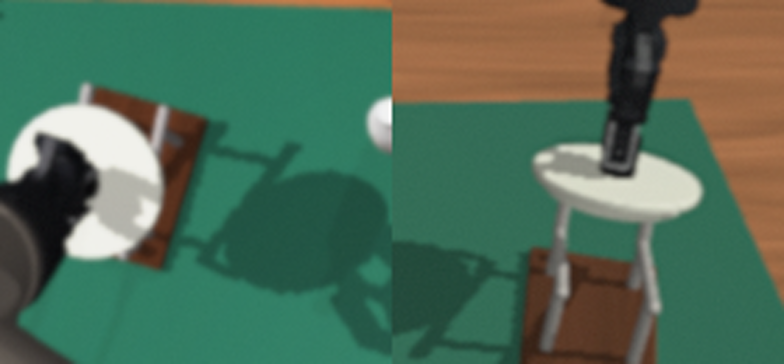

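The lid hangs over the rest with its disc centre near (470,204) in the scene view and (181,195) in the top view. I'll compare the disc outline with a flat one in the expected pose.

Run:
```python
from h import *
from bench import optics,arm
o=arm.get_obs();R=Ro.from_quat(o["tool_rot"]).as_matrix();g=o["ee_pos"]-.005*R[:,2]
a=np.linspace(0,6.28,60,endpoint=False)
for n,box in(("scene",(435,180,506,225)),("top",(140,160,212,240))):
    d=optics.capture(n);im=cv2.cvtColor(d["color"],cv2.COLOR_RGB2HSV)
    m=((im[...,1]<75)&(im[...,2]>110)).astype(np.uint8);k=np.zeros_like(m);x0,y0,x1,y1=box;k[y0:y1,x0:x1]=m[y0:y1,x0:x1]
    k=cv2.morphologyEx(k,cv2.MORPH_OPEN,np.ones((7,7)))
    c=max(cv2.findContours(k,0,1)[0],key=cv2.contourArea);h=cv2.convexHull(c)[:,0]
    print(n,"seen",cv2.boundingRect(c),cv2.fitEllipse(h.astype(np.float32)), "extremes",h[h[:,0].argmin()],h[h[:,0].argmax()])
    for off in((0,0),(5,0),(5,2)):
        Q=np.vstack([[proj(d,g+R@[off[0]/1e3+.065*np.cos(t),off[1]/1e3+.065*np.sin(t),z]) for t in a] for z in(.028,.036)]).astype(np.float32)
        hh=cv2.convexHull(Q)[:,0];print(off,hh.min(0),hh.max(0),cv2.fitEllipse(hh),hh[hh[:,0].argmin()],hh[hh[:,0].argmax()])
```

```text
scene seen (441, 191, 60, 29) ((469.7462463378906, 204.63392639160156), (27.29054832458496, 61.54648208618164), 100.33576965332031) extremes [441 201] [500 205]
(0, 0) [438.77228 190.73956] [499.33823 216.1963 ] ((469.03656005859375, 203.45651245117188), (23.06586456298828, 63.01599884033203), 100.50460052490234) [438.77228 199.96497] [499.33823 206.75354]
(5, 0) [441.01816 191.06058] [501.7077  216.57701] ((471.3478088378906, 203.80593872070312), (23.078006744384766, 63.149513244628906), 100.59980773925781) [441.01816 200.30693] [501.7077  207.11218]
(5, 2) [441.01172 191.3361 ] [501.8065  216.92992] ((471.39385986328125, 204.1201629638672), (23.148942947387695, 63.25697708129883), 100.61443328857422) [441.01172 200.6093 ] [501.8065  207.43585]
top seen (153, 167, 55, 56) ((180.44981384277344, 194.23193359375), (54.96306610107422, 58.62672424316406), 131.67230224609375) extremes [153 190] [207 188]
(0, 0) [153.51578 166.59184] [209.57414 221.92523] ((181.53945922851562, 194.22259521484375), (53.55287551879883, 57.60053634643555), 129.44821166992188) [153.51578 192.70741] [209.57414 196.46236]
(5, 0) [151.45284 165.9751 ] [207.50818 221.31964] ((179.47412109375, 193.6107177734375), (53.53096389770508, 57.63142395019531), 129.60629272460938) [151.45284 192.09648] [207.50818 195.85106]
(5, 2) [151.60759 165.1497 ] [207.68982 220.53838] ((179.6421661376953, 192.80709838867188), (53.571136474609375, 57.664527893066406), 129.71865844726562) [151.60759 191.2928 ] [207.68982 195.0489 ]
```

Request:
{"fn": "apply_moves", "kwargs": {
  "targets": [
    [0.14, -0.04, 0.3, 0, 0, 0, 0],
    [0.14, -0.04, 0.3, 0, 0, 0, 0],
    [0, 0, 0.3, 0, 0, 0, 0],
    [0, 0, 0.3, 0, 0, 0, 0],
    [0, 0, 0.3, 0, 0, 0, 0],
    [0, 0, 0.3, 0, 0, 0, 0],
    [0, 0, 0.2, 0, 0, 0, 0],
    [0, 0, 0.1, 0, 0, 0, 0],
    [0, 0, 0.1, 0, 0, 0, 0],
    [0, 0, 0, 0, 0, 0, 0]
  ]
}}

```text
t: 12.05
ee_pos: [0.6191, 0.2753, 0.1241]
tool_rot: [0.78, 0.601, 0.105, 0.139]
wrist_force: [0.8, -0.2, -1.5]
grip_width: 0.0265
grip_force: 50.1
```

Request:
{"fn": "apply_moves", "kwargs": {
  "targets": [
    [0, 0, 0.08, 0, 0, 0, 0],
    [0, 0, 0.08, 0, 0, 0, 0],
    [0, 0, 0, 0, 0, 0, 0]
  ]
}}

```text
t: 12.35
ee_pos: [0.6204, 0.2748, 0.1203]
tool_rot: [0.78, 0.601, 0.105, 0.139]
wrist_force: [-1.0, 0.4, -1.7]
grip_width: 0.0265
grip_force: 50.1
```

Run:
```python
from h import *
plan(RODC+ROD@[.005,-.0025,.046],ROD,.7)
```

```text
rot [ 0.002  0.005 -0.003] rows 1 [ 0.002  0.005 -0.003] | shift [0.018 0.003 0.217] rows 1 [0.018 0.003 0.217] t 12.3 F [-1.034  0.388 -1.734] grip 50.13837218284607 0.026504276908101046
```

Request:
{"fn": "apply_moves", "kwargs": {
  "targets": [
    [0, 0, 0.06, 0, 0, 0, 0],
    [0, 0, 0.06, 0, 0, 0, 0],
    [0, 0, 0, 0, 0, 0, 0]
  ]
}}

```text
t: 12.65
ee_pos: [0.6213, 0.2746, 0.1174]
tool_rot: [0.78, 0.601, 0.105, 0.139]
wrist_force: [-0.5, 0.6, -1.0]
grip_width: 0.0266
grip_force: 50.1
```

Request:
{"fn": "apply_moves", "kwargs": {
  "targets": [
    [0, 0, 0.05, 0, 0, 0, 0],
    [0, 0, 0, 0, 0, 0, 0]
  ]
}}

```text
t: 12.85
ee_pos: [0.6215, 0.2747, 0.1171]
tool_rot: [0.78, 0.601, 0.106, 0.139]
wrist_force: [-7.1, -3.2, 8.5]
grip_width: 0.0264
grip_force: 51.7
```

Request:
{"fn": "apply_moves", "kwargs": {
  "targets": [
    [0, 0, 0.05, 0, 0, 0, 0],
    [0, 0, 0, 0, 0, 0, 0]
  ]
}}

```text
t: 13.05
ee_pos: [0.6216, 0.2748, 0.117]
tool_rot: [0.78, 0.601, 0.106, 0.14]
wrist_force: [-18.5, -7.7, 27.7]
grip_width: 0.0269
grip_force: 53.8
```

Request:
{"fn": "apply_moves", "kwargs": {
  "targets": [
    [0, 0, -0.05, 0, 0, 0, 0],
    [0, 0, 0, 0, 0, 0, 0],
    [0, 0, 0, 0, 0, 0, 0.4],
    [0, 0, 0, 0, 0, 0, 0.6],
    [0, 0, 0, 0, 0, 0, 0.7],
    [0, 0, 0, 0, 0, 0, 0.7],
    [0, 0, 0, 0, 0, 0, 0.7]
  ]
}}

```text
t: 13.75
ee_pos: [0.6218, 0.2745, 0.1164]
tool_rot: [0.78, 0.601, 0.105, 0.139]
wrist_force: [-0.8, -0.1, 0.4]
grip_width: 0.0595
grip_force: 0.0
```

Request:
{"fn": "apply_moves", "kwargs": {
  "targets": [
    [0, 0, -0.2, 0, 0, 0, 0.7],
    [0, 0, -0.4, 0, 0, 0, 0.7],
    [0, 0, -0.6, 0, 0, 0, 0.7],
    [0, 0, -0.8, 0, 0, 0, 0.7],
    [0, 0, -0.8, 0, 0, 0, 0.7],
    [0, 0, -0.8, 0, 0, 0, 0.7],
    [0, 0, -0.8, 0, 0, 0, 0.7],
    [0, 0, -0.8, 0, 0, 0, 0.7],
    [0, 0, 0, 0, 0, 0, 0.7]
  ]
}}

```text
t: 14.65
ee_pos: [0.5782, 0.2879, 0.2425]
tool_rot: [0.779, 0.601, 0.108, 0.139]
wrist_force: [-0.8, -0.7, -0.5]
grip_width: 0.06
grip_force: 0.0
```

Run:
```python
from h import *
from bench import optics
plan(MG+[0,0,.11],MOT,.9)
d=optics.capture("top"); s=optics.capture("scene")
cv2.imwrite("pics/d.png",cv2.resize(np.hstack([d["color"][130:260,150:290],s["color"][140:270,390:530]])[:,:,::-1],None,fx=2.8,fy=2.8,interpolation=2))
a=np.linspace(0,6.28,60,endpoint=False)
for n,d,box in(("scene",s,(435,190,506,250)),("top",d,(140,160,220,235))):
    im=cv2.cvtColor(d["color"],cv2.COLOR_RGB2HSV)
    m=((im[...,1]<75)&(im[...,2]>110)).astype(np.uint8);k=np.zeros_like(m);x0,y0,x1,y1=box;k[y0:y1,x0:x1]=m[y0:y1,x0:x1]
    k=cv2.morphologyEx(k,cv2.MORPH_OPEN,np.ones((7,7)))
    c=max(cv2.findContours(k,0,1)[0],key=cv2.contourArea);h=cv2.convexHull(c)[:,0]
    print(n,"seen",cv2.boundingRect(c),cv2.fitEllipse(h.astype(np.float32)))
    for off in((0,0),(.005,0)):
        Q=np.vstack([[proj(d,RODC+ROD@[off[0]+.065*np.cos(t),off[1]+.065*np.sin(t),z]) for t in a] for z in(.01,.018)]).astype(np.float32)
        hh=cv2.convexHull(Q)[:,0];print(off,hh.min(0),hh.max(0)-hh.min(0),cv2.fitEllipse(hh))
```

```text
rot [ 0.451 -0.022  0.119] rows 3 [ 0.15  -0.007  0.04 ] | shift [-12.409   2.996   5.06 ] rows 14 [-0.886  0.214  0.361] t 14.7 F [-0.765 -0.654 -0.483] grip 0.0 0.059979034536471236
scene seen (439, 216, 59, 30) ((468.2053527832031, 230.01751708984375), (28.94662094116211, 60.8010139465332), 101.91949462890625)
(0, 0) [438.468 215.591] [58.993 27.554] ((467.94482421875, 229.3605499267578), (25.221582412719727, 61.191402435302734), 101.48683166503906)
(0.005, 0) [438.447 216.366] [59.242 27.761] ((468.0477294921875, 230.23924255371094), (25.41231918334961, 61.44782638549805), 101.53176879882812)
top seen (162, 162, 52, 53) ((186.94436645507812, 188.10292053222656), (52.28716278076172, 55.3687858581543), 150.4579315185547)
(0, 0) [160.457 163.488] [52.902 52.269] ((186.9049835205078, 189.5895233154297), (50.68274688720703, 54.27991485595703), 129.55105590820312)
(0.005, 0) [160.83  161.538] [52.961 52.366] ((187.3063507080078, 187.68736267089844), (50.77135467529297, 54.35314178466797), 129.83737182617188)
```

View pics/d.png

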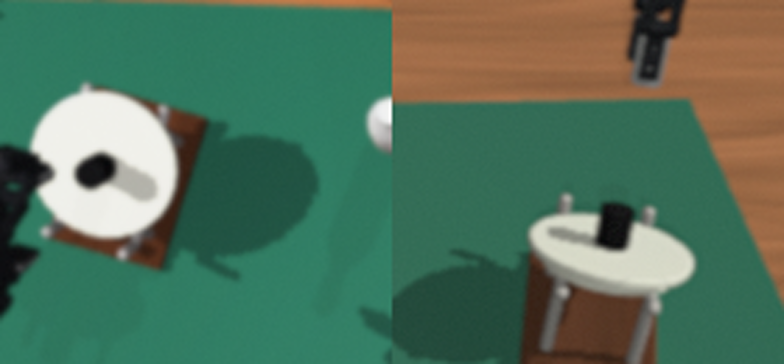

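The lid lies flat on both rods, knob up: disc centre near (187,188) in the top view and (468,230) in the scene view, about 5 mm upslope of the middle. Now the motor.

Request:
{"fn": "apply_moves", "kwargs": {
  "targets": [
    [0, 0, 0, 0.15, -0.007, 0.04, 0.7],
    [0, 0, 0, 0.15, -0.007, 0.04, 0.7],
    [0, 0, 0, 0.15, -0.007, 0.04, 0.7],
    [-0.9, 0.2, 0, 0, 0, 0, 0.7],
    [-0.9, 0.2, 0, 0, 0, 0, 0.7],
    [-0.9, 0.2, 0, 0, 0, 0, 0.7],
    [-0.9, 0.2, 0, 0, 0, 0, 0.7],
    [-0.9, 0.2, 0, 0, 0, 0, 0.7],
    [-0.9, 0.2, 0, 0, 0, 0, 0.7],
    [-0.9, 0.2, 0, 0, 0, 0, 0.7]
  ]
}}

```text
t: 15.75
ee_pos: [0.5565, 0.1252, 0.2383]
tool_rot: [0.821, 0.572, -0.002, -0.001]
wrist_force: [0.4, -0.6, 0.6]
grip_width: 0.0601
grip_force: 0.0
```

Request:
{"fn": "apply_moves", "kwargs": {
  "targets": [
    [-0.9, 0.2, 0.6, 0, 0, 0, 0.6],
    [-0.9, 0.2, 0.8, 0, 0, 0, 0.6],
    [-0.9, 0.2, 0.8, 0, 0, 0, 0.6],
    [-0.9, 0.2, 0.8, 0, 0, 0, 0.6],
    [-0.9, 0.2, 0.8, 0, 0, 0, 0.6],
    [-0.9, 0.2, 0.8, 0, 0, 0, 0.6],
    [-0.7, 0.2, 0.4, 0, 0, 0, 0.6],
    [0, 0, 0, 0, 0, 0, 0.6],
    [0, 0, 0, 0, 0, 0, 0.6]
  ]
}}

```text
t: 16.65
ee_pos: [0.5367, -0.0289, 0.1143]
tool_rot: [0.821, 0.571, -0.002, -0.001]
wrist_force: [0.2, 0.5, 0.4]
grip_width: 0.0513
grip_force: 0.0
```

Run:
```python
from h import *
plan(MG+[0,0,.011],MOT,.6)
```

```text
rot [-0.004  0.002 -0.003] rows 1 [-0.004  0.002 -0.003] | shift [0.059 0.187 3.892] rows 7 [0.008 0.027 0.556] t 16.6 F [0.226 0.54  0.439] grip 0.0 0.05129088354657451
```

Request:
{"fn": "apply_moves", "kwargs": {
  "targets": [
    [0.06, 0.19, 0.5, 0, 0, 0, 0.6],
    [0, 0, 0.6, 0, 0, 0, 0.6],
    [0, 0, 0.6, 0, 0, 0, 0.6],
    [0, 0, 0.6, 0, 0, 0, 0.6],
    [0, 0, 0.6, 0, 0, 0, 0.6],
    [0, 0, 0.5, 0, 0, 0, 0.6],
    [0, 0, 0.3, 0, 0, 0, 0.6],
    [0, 0, 0.15, 0, 0, 0, 0.6],
    [0, 0, 0, 0, 0, 0, 0.6]
  ]
}}

```text
t: 17.55
ee_pos: [0.5411, -0.0293, 0.0176]
tool_rot: [0.82, 0.572, -0.002, -0.001]
wrist_force: [-0.3, -1.0, 0.0]
grip_width: 0.0514
grip_force: 0.0
```

Request:
{"fn": "apply_moves", "kwargs": {
  "targets": [
    [0, 0, 0, 0, 0, 0, 0.45],
    [0, 0, 0, 0, 0, 0, 0.35],
    [0, 0, 0, 0, 0, 0, 0.2],
    [0, 0, 0, 0, 0, 0, 0],
    [0, 0, 0, 0, 0, 0, 0],
    [0, 0, 0, 0, 0, 0, 0]
  ],
  "squeeze": 40
}}

```text
t: 18.15
ee_pos: [0.5415, -0.0294, 0.0185]
tool_rot: [0.821, 0.572, -0.002, -0.0]
wrist_force: [-1.4, -0.1, 6.1]
grip_width: 0.0232
grip_force: 39.4
```

Request:
{"fn": "apply_moves", "kwargs": {
  "targets": [
    [0, 0, -0.2, 0, 0, 0, 0],
    [0, 0, -0.4, 0, 0, 0, 0],
    [0, 0, -0.8, 0, 0, 0, 0],
    [0, 0, -0.9, 0, 0, 0, 0],
    [0, 0, -0.9, 0, 0, 0, 0],
    [0, 0, -0.9, 0, 0, 0, 0],
    [0, 0, -0.9, 0, 0, 0, 0],
    [0, 0, -0.9, 0, 0, 0, 0],
    [0, 0, -0.9, 0, 0, 0, 0],
    [0, 0, -0.9, 0, 0, 0, 0]
  ]
}}

```text
t: 19.15
ee_pos: [0.5416, -0.0289, 0.212]
tool_rot: [0.82, 0.572, -0.002, -0.0]
wrist_force: [0.6, 0.0, -0.2]
grip_width: 0.0229
grip_force: 39.4
```

Run:
```python
from h import *
tub0=MOUTH-.07*TUB[:,2]
plan(tub0+TUB@[-.005,-.006,.19],TUB,.8)
```

```text
rot [-0.657  0.163 -0.602] rows 6 [-0.11   0.027 -0.1  ] | shift [-7.04   0.084 -1.388] rows 9 [-0.782  0.009 -0.154] t 19.1 F [ 0.585  0.034 -0.198] grip 39.43347752094269 0.022867322934530962
```

Request:
{"fn": "apply_moves", "kwargs": {
  "targets": [
    [0, 0, 0, -0.11, 0.027, -0.1, 0],
    [0, 0, 0, -0.11, 0.027, -0.1, 0],
    [0, 0, 0, -0.11, 0.027, -0.1, 0],
    [0, 0, 0, -0.11, 0.027, -0.1, 0],
    [0, 0, 0, -0.11, 0.027, -0.1, 0],
    [0, 0, 0, -0.11, 0.027, -0.1, 0],
    [0, -0.5, -0.7, 0, 0, 0, 0],
    [-0.5, -0.5, -0.7, 0, 0, 0, 0],
    [-0.7, 0, 0, 0, 0, 0, 0],
    [-0.7, 0, 0, 0, 0, 0, 0]
  ]
}}

```text
t: 20.15
ee_pos: [0.5206, -0.0753, 0.2218]
tool_rot: [0.637, 0.727, 0.191, 0.171]
wrist_force: [1.5, -0.4, -0.4]
grip_width: 0.0232
grip_force: 39.6
```

Request:
{"fn": "apply_moves", "kwargs": {
  "targets": [
    [-0.8, 0, 0, 0, 0, 0, 0],
    [-0.8, 0, 0, 0, 0, 0, 0],
    [-0.8, 0, 0, 0, 0, 0, 0],
    [-0.8, 0, 0, 0, 0, 0, 0],
    [-0.8, 0, 0, 0, 0, 0, 0],
    [-0.7, 0.5, 0, 0, 0, 0, 0],
    [-0.4, 0.5, 0, 0, 0, 0, 0],
    [0, 0, 0, 0, 0, 0, 0],
    [0, 0, 0, 0, 0, 0, 0]
  ]
}}

```text
t: 21.05
ee_pos: [0.5587, -0.1982, 0.2334]
tool_rot: [0.638, 0.726, 0.192, 0.169]
wrist_force: [-0.7, -0.5, -0.7]
grip_width: 0.023
grip_force: 39.6
```

Run:
```python
from h import *
from bench import optics
tub0=MOUTH-.07*TUB[:,2]
plan(tub0+TUB@[-.005,-.006,.19],TUB,.8)
plan(tub0+TUB@[-.005,-.006,.028],TUB,.6)
d=optics.capture("top"); s=optics.capture("scene")
cv2.imwrite("pics/e.png",cv2.resize(np.hstack([d["color"][120:280,300:460],s["color"][110:270,190:350]])[:,:,::-1],None,fx=2.5,fy=2.5,interpolation=2))
```

```text
rot [-0.007  0.002 -0.001] rows 1 [-0.007  0.002 -0.001] | shift [-0.236 -0.167 -0.542] rows 1 [-0.236 -0.167 -0.542] t 21.1 F [-0.746 -0.476 -0.699] grip 39.5904940366745 0.022964808596948685
rot [-0.007  0.002 -0.001] rows 1 [-0.007  0.002 -0.001] | shift [-0.236 -0.167  5.938] rows 10 [-0.024 -0.017  0.594] t 21.1 F [-0.746 -0.476 -0.699] grip 39.5904940366745 0.022964808596948685
```

View pics/e.png

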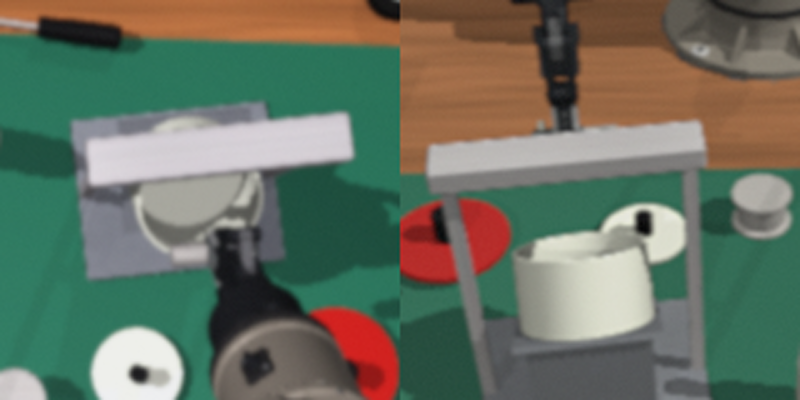

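The motor is held level, its can end at about (373,222) in the top view, lined up with the open mouth below the light bar. Lowering it in along the tub's axis.

Request:
{"fn": "apply_moves", "kwargs": {
  "targets": [
    [-0.24, -0.17, 0.3, 0, 0, 0, 0],
    [0, 0, 0.6, 0, 0, 0, 0],
    [0, 0, 0.6, 0, 0, 0, 0],
    [0, 0, 0.6, 0, 0, 0, 0],
    [0, 0, 0.6, 0, 0, 0, 0],
    [0, 0, 0.6, 0, 0, 0, 0],
    [0, 0, 0.6, 0, 0, 0, 0],
    [0, 0, 0.5, 0, 0, 0, 0],
    [0, 0, 0.5, 0, 0, 0, 0],
    [0, 0, 0.3, 0, 0, 0, 0]
  ]
}}

```text
t: 22.15
ee_pos: [0.6195, -0.1964, 0.117]
tool_rot: [0.638, 0.726, 0.192, 0.169]
wrist_force: [-0.3, 1.2, -0.8]
grip_width: 0.0229
grip_force: 39.6
```

Request:
{"fn": "apply_moves", "kwargs": {
  "targets": [
    [0, 0, 0.2, 0, 0, 0, 0],
    [0, 0, 0.1, 0, 0, 0, 0],
    [0, 0, 0.1, 0, 0, 0, 0],
    [0, 0, 0, 0, 0, 0, 0]
  ]
}}

```text
t: 22.55
ee_pos: [0.6248, -0.1962, 0.1099]
tool_rot: [0.638, 0.726, 0.192, 0.17]
wrist_force: [0.1, 0.0, -0.7]
grip_width: 0.0236
grip_force: 39.6
```

Run:
```python
from h import *
plan(MOUTH-.07*TUB[:,2]+TUB@[-.005,-.006,.028],TUB,.6)
```

```text
rot [-0.006  0.003 -0.002] rows 1 [-0.006  0.003 -0.002] | shift [0.03  0.025 0.345] rows 1 [0.03  0.025 0.345] t 22.6 F [ 0.137  0.007 -0.656] grip 39.5906800031662 0.023572610448426453
```

Request:
{"fn": "apply_moves", "kwargs": {
  "targets": [
    [0, 0, 0.1, 0, 0, 0, 0],
    [0, 0, 0.1, 0, 0, 0, 0],
    [0, 0, 0, 0, 0, 0, 0]
  ]
}}

```text
t: 22.85
ee_pos: [0.6277, -0.1956, 0.1057]
tool_rot: [0.638, 0.726, 0.193, 0.17]
wrist_force: [1.5, 0.9, 1.0]
grip_width: 0.0236
grip_force: 40.6
```

Request:
{"fn": "apply_moves", "kwargs": {
  "targets": [
    [0, 0, 0.06, 0, 0, 0, 0],
    [0, 0, 0, 0, 0, 0, 0]
  ]
}}

```text
t: 23.05
ee_pos: [0.6286, -0.1953, 0.1046]
tool_rot: [0.638, 0.726, 0.193, 0.17]
wrist_force: [3.6, 3.8, 1.8]
grip_width: 0.023
grip_force: 41.5
```

Request:
{"fn": "apply_moves", "kwargs": {
  "targets": [
    [0, 0, 0.05, 0, 0, 0, 0],
    [0, 0, 0, 0, 0, 0, 0]
  ]
}}

```text
t: 23.25
ee_pos: [0.6295, -0.1951, 0.1038]
tool_rot: [0.637, 0.726, 0.193, 0.17]
wrist_force: [5.7, 4.4, 2.4]
grip_width: 0.0232
grip_force: 42.4
```

Request:
{"fn": "apply_moves", "kwargs": {
  "targets": [
    [0, 0, 0, 0, 0, 0, 0.35],
    [0, 0, 0, 0, 0, 0, 0.4],
    [0, 0, 0, 0, 0, 0, 0.45],
    [0, 0, 0, 0, 0, 0, 0.45],
    [0, 0, 0, 0, 0, 0, 0.45],
    [0, 0, -0.2, 0, 0, 0, 0.45],
    [0, 0, -0.4, 0, 0, 0, 0.45],
    [0, 0, -0.6, 0, 0, 0, 0.45],
    [0, 0, -0.8, 0, 0, 0, 0.45],
    [0, 0, -0.8, 0, 0, 0, 0.45]
  ]
}}

```text
t: 24.25
ee_pos: [0.5933, -0.2, 0.164]
tool_rot: [0.638, 0.726, 0.192, 0.169]
wrist_force: [-0.8, 0.0, -0.6]
grip_width: 0.0383
grip_force: 0.0
```

Request:
{"fn": "apply_moves", "kwargs": {
  "targets": [
    [0, 0, -0.8, 0, 0, 0, 0.45],
    [0, 0, -0.8, 0, 0, 0, 0.45],
    [0, 0, -0.8, 0, 0, 0, 0.45],
    [0, 0, -0.8, 0, 0, 0, 0.45],
    [0, -0.3, -0.8, 0, 0, 0, 0.45],
    [0, -0.5, -0.8, 0, 0, 0, 0.45],
    [0, -0.5, -0.8, 0, 0, 0, 0.45],
    [0, -0.5, -0.5, 0, 0, 0, 0.45],
    [0, 0, 0, 0, 0, 0, 0.45]
  ]
}}

```text
t: 25.15
ee_pos: [0.4785, -0.2158, 0.274]
tool_rot: [0.639, 0.726, 0.191, 0.17]
wrist_force: [-0.6, 0.1, 0.4]
grip_width: 0.0386
grip_force: 0.0
```

Run:
```python
from h import *
from bench import optics
d=optics.capture("top"); s=optics.capture("scene")
cv2.imwrite("pics/f.png",cv2.resize(np.hstack([d["color"][110:300,140:460],s["color"][150:340,180:500]])[:,:,::-1],(800,238),interpolation=2))
cv2.imwrite("pics/g.png",np.vstack([cv2.imread("pics/f.png"),np.hstack([cv2.resize(d["color"][160:230,340:420][:,:,::-1],(400,350),interpolation=2),cv2.resize(s["color"][180:250,220:300][:,:,::-1],(400,350),interpolation=2)])]))
```

```text
(no output)
```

View pics/g.png

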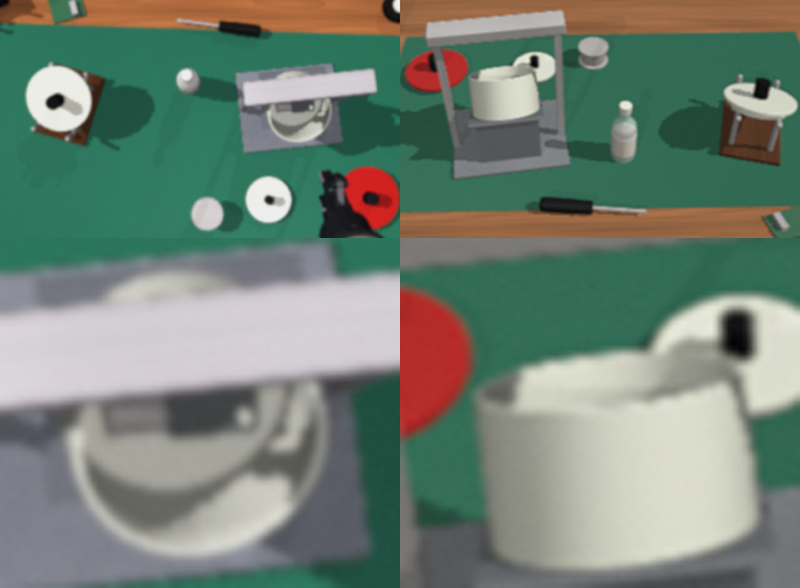

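The motor lies on the tub floor at about (376,195) in the top view. The lid is still flat on the rods at (187,189), the bystanders haven't moved, and the arm is clear of everything. Handing in.

```bash
python3 -c "
from bench import finish_job;print(finish_job())"
```

```text
the job is handed in; nothing more can be done
None
```

The job is handed in, with no verdict returned: in the last pictures the lid lies flat on both rods, knob up, the motor rests on the tub's floor, the bystanders look unmoved, and I saw no contact with the light bar.

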